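# Hang up the rinsed cup by the work lamp

## Robot

A 6-joint arm with a two-finger parallel gripper is mounted at the origin on the work surface. World frame = base frame: x ahead of the robot, y to its left, z up, the work surface at z = 0. Lengths are in m, angles in rad, forces in N, time in s.
With the tool pointing down it reaches from about 0.325 to 0.775 m from the base axis. Payload 9.3 kg.
Tool frame: the origin (TCP) lies midway between the tips of the shut fingers; the grasp point (between the pads) lies 19 mm behind it; z points along the fingers, y is the line along which they close (so a half turn about z gives the same grasp; the last joint's range is limited). The gripper opens to 85 mm and grips with 20 to 120 N. Pads are 22 mm wide; open, the fingers measure 114 mm over their backs; the gripper's body (76 mm by 85 mm) begins 54 mm behind the grasp point. The pads swing forward as they close: fully open they stand 13 mm farther back than shut.
Start: joints at [-1.497, 0.259, 0.021, 1.334, 0, 1.418], TCP at [0.124, -0.536, 0.231] pointing down, gripper open.
Joint ranges: [-3.04, 3.04], [-0.91, 1.82], [-1.04, 1.36], [-1.92, 1.95], [-1.52, 1.45], [-3.14, 3.14]. Speed limits (rad/s): [2.22, 2.22, 2.79, 3.14, 3.14, 3.14].

## Interface

Orientations are given as [roll, pitch, yaw] about the fixed x, y, z axes, in that order (R = Rz(yaw) Ry(pitch) Rx(roll)).
In Python, from rig import manip gives the robot as it stands. The module is installed in compiled form; this text tells all that it offers.
- The arm moves only by the tool jog_arm, never from a script. Its argument "rows" is a list of rows, each an object of numbers: "hand": the opening, from -1 (shut) to 1 (fully open), so that 0 is half open; "dx", "dy", "dz": the shift along the world's x, y, z each as a share of 0.4 m, from -1 to 1; "rx", "ry", "rz": the turn, a rotation vector about the world's x, y, z each as a share of 180 degrees, from -1 to 1. In form: [{"hand": .., "dx": .., "dy": .., "dz": .., "rx": .., "ry": .., "rz": ..}, ...]. A call has 1 to 20 rows; each row is the pose to reach, as a shift and turn from the pose commanded when the call began, turning the shorter way round; what a row does not reach only later rows make up. A row lasts 1/10 s, in which the tool goes at most 50 mm and 8.59 degrees, less where a joint would pass 70% of its speed; a pose out of reach is approached as far as the arm can. A call with a number of a shift or a turn outside -1 to 1 is refused whole. A call with a gripper value outside its range is refused whole. The fingers move at their own pace and stop on an object; "grip_force" is the grip in N (left out, the last holds). Time passes only in rows, so rows that repeat a pose let the fingers close. It gives the time, the measured TCP pose, the force, the opening and the grip force at its end, in the units of the state.
- manip.read_state(): the state, without advancing time (a new reading comes with each control period).
- manip.grab_frame(name): name is "side" or "top" or "wrist"; returns a dict with "image" (480x640x3 uint8, blue, green, red), "range_z" (480x640 float32, m along the optical axis (not along the pixel's ray), 0 where there is no reading), "fx", "fy", "cx", "cy" (pixels), "k1" (the pictures are not rectified: a ray, as slopes to the right and down, at radius r is drawn at 1 + k1 r^2 times it, then the intrinsics apply), "position" and "orientation" of the camera in the world. Camera axes: x right, y down, z forward; pixel columns grow to the right and rows downward; lengths in m; the calibration is good to about 2 mm. A picture is of the moment at which its call begins.
- manip.job_done(): hands the job in; it is judged then, once.
The state is a dict: "t": time; "q": joint angles; "joint_vel": joint speeds; "joint_torque": joint torques, N m; "position": TCP position; "tcp_rot": TCP orientation; "force": force on the tool from outside, world axes, zero at the start; "wrist_torque": the same for the moment, N m; "width": finger opening in m; "gripper_force": force on a finger pad.
Only numpy, scipy, OpenCV 4.12 (cv2) and the standard library are available. Lean on these libraries where they do the work, as an engineer would, in place of code of your own. Each camera call takes 0.05 s, during which the arm holds its last target. There are 200 camera calls.

## Task

Pull the work lamp's knob out until it clicks, to give you light, and leave it out while you work. Lay the standing steel cup on its side along the cradle and let go; then take it again and hang it mouth-down on the free draining peg, pushed on until its floor rests on the peg's end. Last, push the knob fully home to put the lamp out, leaving the other things on the table where they are.

Things in the scene. Friction and masses are not known exactly. Their poses are not given: they have to be found in the camera images.
- lamp_knob (a joint): travel of the lamp's push-pull knob in m: 0 = pushed fully home (lamp off), 0.022 = pulled out to its detent (lamp on). It slides horizontally, straight out of the front of the lamp box. It is over-centre: it snaps to whichever end is nearer and stays there; 6 to 7 N starts it moving from either end.
- knob_cap (a point): centre of the knob's black round cap: a cylinder 30 mm in diameter and 24 mm long on a 12 mm stem, its axis horizontal. The point moves with the knob. Its x axis is horizontal and points into the lamp box, so pulling moves it along -x and pushing along +x. Pushed home, the cap's centre is 30 mm in front of the box's face (its outer end 42 mm in front); the box's top is 30 mm above the cap's axis, the table 95 mm below it. The cap can be pinched from above across its sides.
- lamp_box: grey battery lamp, fixed: a box 140 (x) x 160 (y) x 125 (z) mm, origin at the centre of its underside, front face towards its -x with the knob in the middle of it, 95 mm up. A lamp head 90 mm across stands on a short mast over the box's rear left corner (around x 60, y 65 mm), up to 260 mm high; above the front half of the box there is nothing.
- cup: the cup to hang: a plain straight steel cup, no handle, outside diameter 62 mm, height 100 mm, wall 3 mm, floor 4 mm thick, about 120 g. Origin at the centre of its underside, z along its axis towards the mouth. It starts standing mouth up. It is the only straight-sided steel cup standing free on the table; the steel pails are 90 mm across.
- cup_middle (a point): point on the cup's axis, 50 mm from its underside, halfway up.
- cup_floor (a point): centre of the cup's inner floor, 4 mm from its underside.
- cradle: fixed cradle: wooden foot 124 (x) x 70 (y) x 8 (z) mm, origin at the centre of its underside, carrying two parallel steel rods of 8 mm diameter along its x axis, at y = -16 and +16 mm, 108 mm long, tops 25 mm up. The cup lies on the rods with its axis along the cradle's x, either way round.
- cradle_seat (a point): where cup_middle lies when the cup rests centred in the cradle: 52 mm above the cradle's underside, over its centre.
- peg_stand: the free draining peg, fixed: a wooden foot 120 (x) x 90 (y) x 12 (z) mm and a round wooden rod 24 mm in diameter that rises upright at x = -35 mm to z = 70 mm and there bends to slope up at 45 degrees towards the stand's +x for 100 mm (rounded end). Origin at the foot's underside. An equal stand next to it already carries an equal cup, hung on it, and is not to be used.
- peg_tip (a point): end of the sloping peg on its axis, at x = 36 mm, z = 141 mm of the stand. A cup hung on it has its mouth pointing down the slope towards the stand's -x, its inner floor on this end, and its wall resting on the rod's upper side, so its axis is parallel to the peg and 16 mm lower.
- peg_root (a point): the bend where the sloping part begins, on its axis, at x = -35 mm, z = 70 mm of the stand; the peg's axis runs from here to peg_tip.
- tin_a: bystander, to be left alone: steel pail, 90 mm across, 105 mm tall; origin at its underside.
- tin_b: bystander, to be left alone: steel pail, 90 mm across, 105 mm tall; origin at its underside.
- paper_cup_a: bystander, to be left alone: white tapered paper cup, 82 mm across the rim, 100 mm tall; origin at its underside.
- paper_cup_b: bystander, to be left alone: white tapered paper cup, 82 mm across the rim, 100 mm tall; origin at its underside.
- mug: bystander, to be left alone: white mug with a handle, 80 mm across, 90 mm tall; origin at its underside.
- jar: bystander, to be left alone: closed jar, 68 mm across, 90 mm tall; origin at its underside.
- napkin_box: bystander, to be left alone: wooden box 100 x 120 x 60 mm; origin at its underside.
- spoon: bystander, to be left alone: spoon lying along its x; origin at its underside.

How it is judged:
On the way, in this order (a step that is already met when the one before it is completed fails the run):
1. the knob is pulled out to its detent (value of joint lamp_knob above 0.018 m), for 0.2 s.
2. with the lamp on, the cup lies on its side in the cradle, let go (value of joint lamp_knob above 0.018 m and distance between cup_middle and cradle_seat below 0.03 m and angle between the z axis of cup and the x axis of cradle, either way round below 0.17 rad and contact force between cup and the fingers below 0.1 N and linear speed of cup below 0.03 m/s), for 0.2 s.
3. with the lamp on, the cup hangs mouth-down on the free peg, let go (value of joint lamp_knob above 0.018 m and distance between cup_floor and peg_tip below 0.028 m and angle between cup's own z axis and vertical between 2.1 and 2.65 rad and y of cup_middle in the frame of peg_stand between -0.025 and 0.025 m and contact force between cup and the fingers below 0.1 N and linear speed of cup below 0.03 m/s), for 0.2 s.
At the end, for the whole second after the job is handed in: The knob is within 3 mm of fully home; the cup hangs mouth-down on the free peg, let go and at rest: its inner floor's centre within 28 mm of the peg's end, its axis sloping within about 15 degrees of the peg's slope, its middle within 25 mm of the peg to either side (value of joint lamp_knob below 0.003 m and distance between cup_floor and peg_tip below 0.028 m and angle between cup's own z axis and vertical between 2.1 and 2.65 rad and y of cup_middle in the frame of peg_stand between -0.025 and 0.025 m and contact force between cup and the fingers below 0.1 N and linear speed of cup below 0.03 m/s); the robot touches nothing.
It fails at once if one of the bystanders is moved more than 40 mm (distance of any of tin_a, tin_b, paper_cup_a, paper_cup_b, mug, jar, napkin_box, spoon from where it was at the start of the episode above 0.04 m).
It also fails if it takes over 69 s, if anything falls off the work surface, if the arm or the gripper's body presses on something with over 40 N, if the wrist force passes 120 N, or if a joint passes its speed limit or range.

## Working session

There is one attempt and no reset: what is moved stays moved. The work goes in short steps, Python scripts to look and compute and a tool call to move; the robot and the scene stay as the last step left them, time stands still between calls to the robot, and variables do not carry over. Pictures are saved under pics/ and viewed, at most 10 in all, crops included, and the job is handed in when it is done.

Besides the shell and the picture viewer there is one more tool, called as name(argument=value, ...), one argument or row to a line, values as JSON. jog_arm: Moves the arm, as the interface text tells. Shift numbers are shares of 0.4 m and turn numbers shares of 180 degrees, none past 1 either way. Its arguments: {"type":"object","properties":{"rows":{"type":"array"},"grip_force":{"type":"number"}},"required":["rows"]}

```bash
mkdir -p pics
cat > h.py <<'E'
import numpy as np, cv2
from scipy.spatial.transform import Rotation as R
from rig import manip
def rot(o):
    o=np.array(o,float)
    if o.shape==(3,3): return o
    return R.from_euler('xyz',o).as_matrix() if o.size==3 else R.from_quat(o).as_matrix()
def cloud(f):
    h,w=f['range_z'].shape
    u,v=np.meshgrid(np.arange(w),np.arange(h))
    K=np.array([[f['fx'],0,f['cx']],[0,f['fy'],f['cy']],[0,0,1.]])
    p=cv2.undistortPoints(np.stack([u,v],-1).reshape(-1,1,2).astype(np.float64),K,np.array([f['k1'],0,0,0.])).reshape(h,w,2)
    z=f['range_z']
    P=np.dstack([p[...,0]*z,p[...,1]*z,z])@rot(f['orientation']).T+np.array(f['position'])
    P[z==0]=np.nan
    return P
E
python3 - <<'E'
from h import *
print(manip.read_state())
for n in ('top','side'):
    f=manip.grab_frame(n); cv2.imwrite(f'pics/{n}0.png',f['image'])
    print(n,f['position'],f['orientation'],f['fx'],f['k1'])
    np.savez(f'{n}0.npz',P=cloud(f),im=f['image'])
E
```

```text
{'t': 0.0, 'q': array([-1.49660591e+00,  2.59200340e-01,  2.07377268e-02,  1.33369999e+00,
        5.77347326e-07,  1.41820766e+00]), 'joint_vel': array([ 0.00072662,  0.0001004 , -0.00026034,  0.00047211,  0.0003882 ,
       -0.00018193]), 'joint_torque': array([ 2.95536793e-04, -5.55645204e+01,  3.44527102e+01,  1.37923291e-02,
       -3.10689484e-04,  2.80300796e-06]), 'position': array([ 0.12364202, -0.5356241 ,  0.23065228]), 'tcp_rot': array([-3.14024234e+00, -2.08240755e-04,  2.26778946e-01]), 'force': array([-0.4181825 , -0.53291889, -0.26636433]), 'wrist_torque': array([0.03787564, 0.00027414, 0.01496431]), 'gripper_force': 0.0, 'width': 0.08552811763744382}
top [ 0.39757074 -0.0165251   1.15272285] [-3.00493584 -0.00644624 -1.57778825] 471.08394674467814 -0.054475321533817386
side [-0.10748541  0.7109272   1.23427989] [-2.42773182 -0.00293676 -2.38432001] 509.9443687959679 -0.11796106799741465
```

View pics/top0.png

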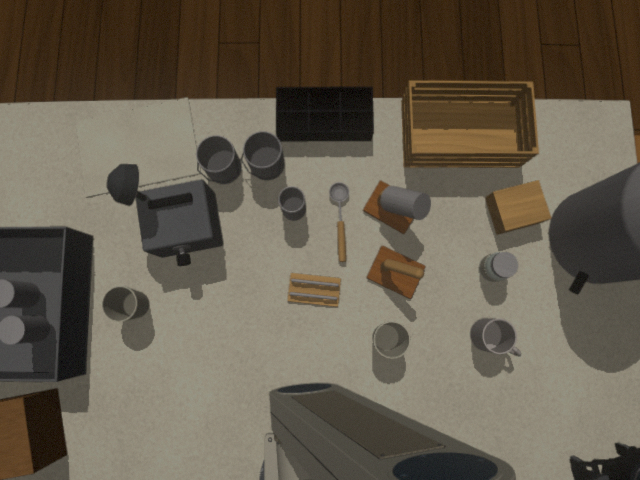

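View pics/side0.png

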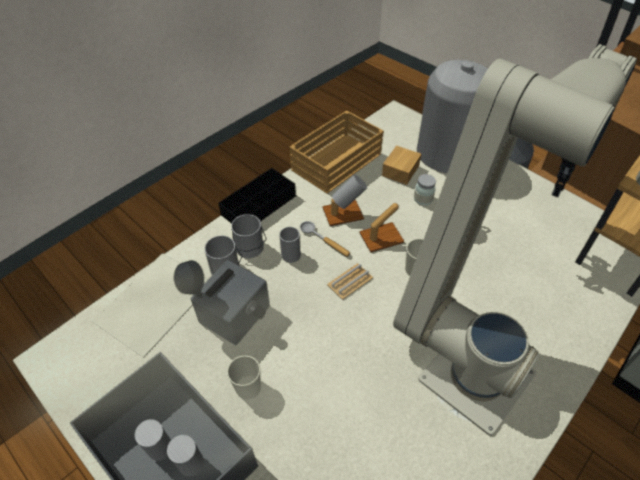

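The top view shows lamp box (180,218) with knob (183,258), cup (292,203), cradle (315,290), free peg (397,270), occupied peg (395,205). Paper cups are at (125,303) and (390,340). The side view agrees. Next I measure from depth.

```bash
cat > m.py <<'E'
from h import *
d=np.load('top0.npz');P=d['P'];im=d['im']; e=np.load('side0.npz')['P']
def sel(P,c0,c1,r0,r1,z0,z1):
    q=P[r0:r1,c0:c1].reshape(-1,3); return q[(q[:,2]>z0)&(q[:,2]<z1)]
def rect(q):
    (c,s,a)=cv2.minAreaRect((q[:,:2]*1000).astype(np.float32)); return np.round(c,1),np.round(s,1),round(a,1)
print('table z',np.nanmedian(P[340:380,230:280,2]),np.nanmedian(e[330:350,300:330,2]))
t=lambda n,q: print(n,len(q),rect(q),q[:,2].max().round(3),q[:,:2].mean(0).round(4))
t('box top',sel(P,135,225,175,255,.115,.135))
t('knob',sel(P,165,200,240,275,.07,.117))
t('cup',sel(P,275,310,183,225,.085,.11))
t('cradle foot',sel(P,280,350,265,312,.004,.014))
t('rods',sel(P,280,350,265,312,.019,.03))
t('foot',sel(P,360,430,243,302,.006,.017))
q=sel(P,360,435,240,302,.085,.17); t('peg',q)
for z in np.arange(.08,.16,.01):
    s=q[abs(q[:,2]-z)<.005]; 
    if len(s): print(z.round(3),s.mean(0).round(4),len(s))
for n,b in dict(tinA=(195,242,133,185),tinB=(242,285,130,182),pc_a=(100,152,283,325),pc_b=(370,412,318,362),spoon=(328,352,180,268),hung=(360,435,180,235),head=(105,142,160,206)).items():
    t(n,sel(P,*b,.005 if n=='spoon' else .08,.3))
# world grid around cup, from both
qc=e.reshape(-1,3); qc=qc[np.isfinite(qc[:,0])]
def near(x,y,r,z0,z1): return qc[(np.hypot(qc[:,0]-x,qc[:,1]-y)<r)&(qc[:,2]>z0)&(qc[:,2]<z1)]
c=sel(P,275,310,183,225,.085,.11)[:,:2].mean(0); t('cup side',near(*c,.05,.085,.11))
c=sel(P,165,200,240,275,.07,.117)[:,:2].mean(0); t('knob side',near(*c,.04,.098,.117))
c=q[:,:2].mean(0); s=near(*c,.1,.06,.17); t('peg side',s)
for z in np.arange(.08,.16,.01):
    w=s[abs(s[:,2]-z)<.005]
    if len(w): print(z.round(3),w.mean(0).round(4),len(w))
E
python3 m.py
```

```text
table z 0.0007214224796929791 0.00012200713697851917
box top 3947 (array([614.7, 309.9]), array([143.3, 161.5]), 11.1) 0.135 [0.6101 0.3056]
knob 333 (array([527.3, 294.1]), array([44.4, 87.6]), 9.3) 0.117 [0.5319 0.2921]
cup 187 (array([655.3,  48.9]), array([61.9, 60.1]), 41.2) 0.106 [0.656  0.0491]
cradle foot 1261 (array([456.8,  -3.7]), array([168.6, 111.8]), 89.6) 0.014 [ 0.4539 -0.003 ]
rods 307 (array([453.4,  -1.8]), array([114.5,  39.8]), 83.4) 0.03 [ 0.4532 -0.0022]
foot 1363 (array([ 497.1, -199.4]), array([135.7, 164.2]), 0.8) 0.017 [ 0.4916 -0.1961]
peg 375 (array([ 492.6, -206.1]), array([75.9, 24.1]), 63.6) 0.15 [ 0.4909 -0.2064]
0.09 [ 0.5043 -0.179   0.0895] 49
0.1 [ 0.4989 -0.1882  0.1004] 61
0.11 [ 0.4954 -0.1987  0.1102] 47
0.12 [ 0.4906 -0.2067  0.1197] 57
0.13 [ 0.4853 -0.2164  0.13  ] 56
0.14 [ 0.4814 -0.2272  0.1402] 95
0.15 [ 0.4798 -0.2307  0.1464] 10
tinA 518 (array([747.1, 222.8]), array([122.9,  89.9]), 4.6) 0.13 [0.7567 0.2281]
tinB 417 (array([771.9, 114. ]), array([88.7, 87.3]), 45.2) 0.11 [0.7736 0.1146]
pc_a 399 (array([419.2, 433. ]), array([79. , 
[... 212 characters left out ...]
 1240 (array([ 646.3, -211.6]), array([114.3,  62.1]), 61.7) 0.156 [ 0.642  -0.2111]
head 1165 (array([660.6, 386.3]), array([82.8, 74.2]), 10.2) 0.249 [0.6573 0.3803]
cup side 165 (array([652.1,  48.7]), array([62.3, 63.2]), 17.0) 0.104 [0.6522 0.0484]
knob side 204 (array([525.4, 290.1]), array([46.5, 72.8]), 10.6) 0.117 [0.53   0.2955]
peg side 268 (array([ 491.6, -202.5]), array([83.8, 25.5]), 66.8) 0.146 [ 0.4904 -0.1969]
0.08 [ 0.4998 -0.1746  0.0805] 32
0.09 [ 0.4979 -0.1822  0.0897] 41
0.1 [ 0.4923 -0.191   0.1007] 29
0.11 [ 0.4893 -0.1982  0.1093] 27
0.12 [ 0.4853 -0.2075  0.1196] 39
0.13 [ 0.4826 -0.2164  0.1302] 33
0.14 [ 0.4793 -0.2252  0.1397] 37
0.15 [ 0.4796 -0.2259  0.1456] 4
```

jog_arm(
  rows=[
    {"hand":1,"dx":0,"dy":0,"dz":0.17,"rx":0,"ry":0,"rz":0.05},
    {"hand":1,"dx":0.2,"dy":0.18,"dz":0.17,"rx":0,"ry":0,"rz":0.14},
    {"hand":1,"dx":0.41,"dy":0.36,"dz":0.17,"rx":0,"ry":0,"rz":0.22},
    {"hand":1,"dx":0.6,"dy":0.53,"dz":0.17,"rx":0,"ry":0,"rz":0.3},
    {"hand":1,"dx":0.815,"dy":0.715,"dz":0.17,"rx":0,"ry":0,"rz":0.333},
    {"hand":1,"dx":0.815,"dy":0.715,"dz":0.17,"rx":0,"ry":0,"rz":0.333},
    {"hand":1,"dx":0.815,"dy":0.715,"dz":0.17,"rx":0,"ry":0,"rz":0.333},
    {"hand":1,"dx":0.815,"dy":0.715,"dz":0.17,"rx":0,"ry":0,"rz":0.333},
    {"hand":1,"dx":0.815,"dy":0.715,"dz":0.17,"rx":0,"ry":0,"rz":0.333},
    {"hand":1,"dx":0.815,"dy":0.715,"dz":0.17,"rx":0,"ry":0,"rz":0.333},
    {"hand":1,"dx":0.815,"dy":0.715,"dz":0.17,"rx":0,"ry":0,"rz":0.333},
    {"hand":1,"dx":0.815,"dy":0.715,"dz":0.17,"rx":0,"ry":0,"rz":0.333},
  ],
)

```text
t: 1.3
position: [0.45, -0.2492, 0.2988]
tcp_rot: [-3.141, -0.0, 1.275]
force: [0.4, -0.4, 0.7]
width: 0.0855
gripper_force: 0.0
```

jog_arm(
  rows=[
    {"hand":1,"dx":0,"dy":0.975,"dz":0,"rx":0,"ry":0,"rz":0.333},
    {"hand":1,"dx":0,"dy":0.975,"dz":0,"rx":0,"ry":0,"rz":0.333},
    {"hand":1,"dx":0,"dy":0.975,"dz":0,"rx":0,"ry":0,"rz":0.333},
    {"hand":1,"dx":0,"dy":0.975,"dz":0,"rx":0,"ry":0,"rz":0.333},
    {"hand":1,"dx":0,"dy":0.975,"dz":0,"rx":0,"ry":0,"rz":0.333},
    {"hand":1,"dx":0,"dy":0.975,"dz":0,"rx":0,"ry":0,"rz":0.333},
    {"hand":1,"dx":0,"dy":0.975,"dz":0,"rx":0,"ry":0,"rz":0.333},
    {"hand":1,"dx":0,"dy":0.975,"dz":0,"rx":0,"ry":0,"rz":0.333},
    {"hand":1,"dx":0,"dy":0.975,"dz":0,"rx":0,"ry":0,"rz":0.333},
    {"hand":1,"dx":0,"dy":0.975,"dz":0,"rx":0,"ry":0,"rz":0.333},
  ],
)

```text
t: 2.3
position: [0.4495, 0.1397, 0.2991]
tcp_rot: [-3.141, 0.0, 2.32]
force: [0.3, -0.4, -0.5]
width: 0.0853
gripper_force: 0.0
```

jog_arm(
  rows=[
    {"hand":1,"dx":0.16,"dy":0.375,"dz":-0.15,"rx":0,"ry":0,"rz":0.322},
    {"hand":1,"dx":0.16,"dy":0.375,"dz":-0.15,"rx":0,"ry":0,"rz":0.322},
    {"hand":1,"dx":0.16,"dy":0.375,"dz":-0.15,"rx":0,"ry":0,"rz":0.322},
    {"hand":1,"dx":0.16,"dy":0.375,"dz":-0.15,"rx":0,"ry":0,"rz":0.322},
    {"hand":1,"dx":0.16,"dy":0.375,"dz":-0.15,"rx":0,"ry":0,"rz":0.322},
    {"hand":1,"dx":0.16,"dy":0.375,"dz":-0.15,"rx":0,"ry":0,"rz":0.322},
    {"hand":1,"dx":0.16,"dy":0.375,"dz":-0.15,"rx":0,"ry":0,"rz":0.322},
    {"hand":1,"dx":0.16,"dy":0.375,"dz":-0.15,"rx":0,"ry":0,"rz":0.322},
  ],
)

```text
t: 3.1
position: [0.5146, 0.2878, 0.2392]
tcp_rot: [-3.141, -0.0, -2.954]
force: [-0.5, 0.1, 0.2]
width: 0.0855
gripper_force: 0.0
```

Run:
```python
from h import *
s=manip.read_state();print(s['position'],s['tcp_rot'],s['q'],s['force'])
f=manip.grab_frame('wrist');cv2.imwrite('pics/w1.png',f['image']);P=cloud(f);np.savez('w1.npz',P=P)
print(f['position'],f['orientation'])
def t(n,q):
    c,s,a=cv2.minAreaRect((q[:,:2]*1000).astype(np.float32));print(n,len(q),np.round(c,1),np.round(s,1),a,q.mean(0))
q=P.reshape(-1,3);q=q[np.isfinite(q[:,0])]
near=(np.hypot(q[:,0]-.517,q[:,1]-.29)<.035)
t('cap',q[near&(q[:,2]>.1)&(q[:,2]<.118)])
t('box',q[(q[:,2]>.12)&(q[:,2]<.13)&(abs(q[:,0]-.6)<.11)&(abs(q[:,1]-.31)<.11)])
# all-top-view axis
P=np.load('top0.npz')['P'];q=P[175:255,135:225].reshape(-1,3);q=q[(q[:,2]>.12)&(q[:,2]<.13)];t('box top',q)
```

```text
[0.51463419 0.28776709 0.23916556] [-3.14113718e+00 -3.13321704e-04 -2.95405801e+00] [ 3.67788470e-01  3.25696443e-01  1.37093295e-01  1.38258308e+00
 -3.91925913e-04  1.80253831e-01] [-0.47537564  0.09316729  0.19281839]
[0.43948538 0.2751778  0.38164716] [2.83626942e+00 6.83613180e-04 1.75908568e+00]
cap 1951 [526.5 293.4] [43.  38.8] 11.514633178710938 [0.5262542  0.29482127 0.10740482]
box 29166 [614.6 312.4] [139.6 159.2] 11.137974739074707 [0.6022771  0.30924731 0.12465211]
box top 3745 [615.5 309.8] [140.6 161.2] 11.655355453491211 [0.61034003 0.30619421 0.12562642]
```

jog_arm(
  rows=[
    {"hand":1,"dx":0.006,"dy":0.01,"dz":-0.1,"rx":0,"ry":0,"rz":0.003},
    {"hand":1,"dx":0.006,"dy":0.01,"dz":-0.2,"rx":0,"ry":0,"rz":0.003},
    {"hand":1,"dx":0.006,"dy":0.01,"dz":-0.28,"rx":0,"ry":0,"rz":0.003},
    {"hand":1,"dx":0.006,"dy":0.01,"dz":-0.35,"rx":0,"ry":0,"rz":0.003},
    {"hand":1,"dx":0.006,"dy":0.01,"dz":-0.405,"rx":0,"ry":0,"rz":0.003},
    {"hand":-1,"dx":0.006,"dy":0.01,"dz":-0.405,"rx":0,"ry":0,"rz":0.003},
    {"hand":-1,"dx":0.006,"dy":0.01,"dz":-0.405,"rx":0,"ry":0,"rz":0.003},
    {"hand":-1,"dx":0.006,"dy":0.01,"dz":-0.405,"rx":0,"ry":0,"rz":0.003},
    {"hand":-1,"dx":0.006,"dy":0.01,"dz":-0.405,"rx":0,"ry":0,"rz":0.003},
    {"hand":-1,"dx":0.006,"dy":0.01,"dz":-0.405,"rx":0,"ry":0,"rz":0.003},
    {"hand":-1,"dx":0.006,"dy":0.01,"dz":-0.405,"rx":0,"ry":0,"rz":0.003},
    {"hand":-1,"dx":0.006,"dy":0.01,"dz":-0.405,"rx":0,"ry":0,"rz":0.003},
  ],
  grip_force=40,
)

```text
t: 4.35
position: [0.5172, 0.2925, 0.0792]
tcp_rot: [-3.138, 0.003, -2.945]
force: [1.2, -9.1, 7.0]
width: 0.029
gripper_force: 38.8
```

jog_arm(
  rows=[
    {"hand":-1,"dx":-0.012,"dy":-0.002,"dz":0,"rx":0,"ry":0,"rz":0},
    {"hand":-1,"dx":-0.025,"dy":-0.005,"dz":0,"rx":0,"ry":0,"rz":0},
    {"hand":-1,"dx":-0.037,"dy":-0.007,"dz":0,"rx":0,"ry":0,"rz":0},
    {"hand":-1,"dx":-0.05,"dy":-0.01,"dz":0,"rx":0,"ry":0,"rz":0},
    {"hand":-1,"dx":-0.056,"dy":-0.011,"dz":0,"rx":0,"ry":0,"rz":0},
    {"hand":-1,"dx":-0.056,"dy":-0.011,"dz":0,"rx":0,"ry":0,"rz":0},
    {"hand":-1,"dx":-0.056,"dy":-0.011,"dz":0,"rx":0,"ry":0,"rz":0},
  ],
)

```text
t: 5.05
position: [0.4955, 0.2884, 0.0792]
tcp_rot: [-3.139, 0.004, -2.945]
force: [3.6, -9.4, 4.9]
width: 0.0287
gripper_force: 39.7
```

jog_arm(
  rows=[
    {"hand":1,"dx":0,"dy":0,"dz":0,"rx":0,"ry":0,"rz":0},
    {"hand":1,"dx":0,"dy":0,"dz":0,"rx":0,"ry":0,"rz":0},
    {"hand":1,"dx":0,"dy":0,"dz":0,"rx":0,"ry":0,"rz":0},
    {"hand":1,"dx":0,"dy":0,"dz":0,"rx":0,"ry":0,"rz":0},
    {"hand":1,"dx":0,"dy":0,"dz":0,"rx":0,"ry":0,"rz":0},
    {"hand":1,"dx":0,"dy":0,"dz":0.1,"rx":0,"ry":0,"rz":0},
    {"hand":1,"dx":0,"dy":0,"dz":0.2,"rx":0,"ry":0,"rz":0},
    {"hand":1,"dx":0,"dy":0,"dz":0.3,"rx":0,"ry":0,"rz":0},
    {"hand":1,"dx":0,"dy":0,"dz":0.4,"rx":0,"ry":0,"rz":0},
    {"hand":1,"dx":0,"dy":0,"dz":0.4,"rx":0,"ry":0,"rz":0},
  ],
)

```text
t: 6.05
position: [0.4953, 0.2905, 0.2428]
tcp_rot: [3.14, 0.008, -2.943]
force: [0.4, 0.2, -0.5]
width: 0.0855
gripper_force: 0.0
```

```bash
python3 - <<'E'
from h import *
f=manip.grab_frame('wrist');P=cloud(f)
q=P.reshape(-1,3);q=q[np.isfinite(q[:,0])]
a=np.radians(11.2);u=(q[:,0]-.615)*np.cos(a)+(q[:,1]-.311)*np.sin(a);v=-(q[:,0]-.615)*np.sin(a)+(q[:,1]-.311)*np.cos(a)
m=(abs(v)<.008)&(q[:,2]>.1)&(q[:,2]<.115)&(u<-.075);print('cap u range',np.percentile(u[m],[1,5,50,95]),'expect outer end home -.112 out -.134')
f=manip.grab_frame('top');cv2.imwrite('pics/t2.png',f['image']);P=cloud(f);np.savez('top1.npz',P=P,im=f['image'])
E
sed -i "s/top0/top1/" m.py; python3 m.py | egrep -v tin
```

```text
cap u range [-0.13349588 -0.13311897 -0.11884513 -0.08349512] expect outer end home -.112 out -.134
table z 0.0009184987768515729 0.00012200713697851917
box top 3607 (array([616.2, 310.4]), array([142.3, 161.6]), 11.2) 0.135 [0.6156 0.3018]
knob 199 (array([521.8, 279.5]), array([32. , 82.7]), 73.5) 0.115 [0.5079 0.2817]
cup 185 (array([655.4,  48.3]), array([61.1, 61.1]), 58.6) 0.107 [0.6555 0.0488]
cradle foot 1255 (array([456.8,  -3.5]), array([168.5, 111.8]), 89.6) 0.014 [ 0.4541 -0.0017]
rods 311 (array([453.4,  -1.6]), array([114.9,  40. ]), 83.3) 0.03 [ 0.4532 -0.0018]
foot 1357 (array([ 495.5, -201.9]), array([158.3, 134.6]), 89.5) 0.017 [ 0.4916 -0.1961]
peg 379 (array([ 493.3, -205. ]), array([79.1, 23.9]), 63.5) 0.148 [ 0.4911 -0.2058]
0.09 [ 0.5037 -0.1784  0.0898] 55
0.1 [ 0.4993 -0.1883  0.1002] 57
0.11 [ 0.4953 -0.1977  0.1098] 48
0.12 [ 0.4907 -0.2064  0.1199] 56
0.13 [ 0.4859 -0.2154  0.13  ] 61
0.14 [ 0.481  -0.2278  0.1401] 90
0.15 [ 0.4807 -0.2294  0.1461] 12
pc_a 133 (array([432.5, 411.6]), array([74.1, 29.2]), 31.2) 0.105 [0.4302 0.4051]
pc_b 275 (array([ 337. ,
[... 152 characters left out ...]
g 1243 (array([ 646.5, -211.8]), array([114.4,  61.6]), 61.6) 0.157 [ 0.642  -0.2111]
head 1167 (array([665.4, 386.2]), array([72.2, 86.2]), 74.5) 0.247 [0.6573 0.3804]
cup side 165 (array([652.1,  48.7]), array([62.3, 63.2]), 17.0) 0.104 [0.6522 0.0484]
knob side 127 (array([524.4, 294. ]), array([45.7, 28.9]), 0.8) 0.116 [0.5207 0.2947]
peg side 268 (array([ 491.6, -202.5]), array([83.8, 25.5]), 66.8) 0.146 [ 0.4904 -0.1969]
0.08 [ 0.4998 -0.1746  0.0805] 32
0.09 [ 0.4979 -0.1822  0.0897] 41
0.1 [ 0.4923 -0.191   0.1007] 29
0.11 [ 0.4893 -0.1982  0.1093] 27
0.12 [ 0.4853 -0.2075  0.1196] 39
0.13 [ 0.4826 -0.2164  0.1302] 33
0.14 [ 0.4793 -0.2252  0.1397] 37
0.15 [ 0.4796 -0.2259  0.1456] 4
```

```bash
cat >> h.py <<'E'
def frame(z,y):
    z=np.array(z,float);z/=np.linalg.norm(z);y=np.array(y,float);y-=z*(z@y);y/=np.linalg.norm(y)
    return np.column_stack([np.cross(y,z),y,z])
def go(p,M,s=None,start=None):
    "prints shares from start (p,M) or present pose"
    if start is None:
        s=manip.read_state();start=(s['position'],rot(s['tcp_rot']))
    w=R.from_matrix(M@start[1].T).as_rotvec()
    print('d',np.round((np.array(p)-start[0])/.4,3),'r',np.round(w/np.pi,4))
def tool(yaw,d):  # horizontal direction yaw deg, pointing d deg below horizontal; y to the left
    a,d=np.radians([yaw,d]);return frame([np.cos(a)*np.cos(d),np.sin(a)*np.cos(d),-np.sin(d)],[-np.sin(a),np.cos(a),0])
E
python3 - <<'E'
from h import *
M=tool(5,30);ax=np.array([.654,.0485,.062]);g=ax+.022*M[:,2]
s=manip.read_state();print(s['q'])
go(g-.13*M[:,2]+[0,0,.04],M);go(g-.13*M[:,2],M)
go(g,M,start=(g-.13*M[:,2],M))
E
```

```text
[3.84212947e-01 2.94843031e-01 8.91518962e-02 1.36334722e+00
 4.24012681e-05 1.85575562e-01]
d [ 0.167 -0.624 -0.205] r [ 0.0473 -0.3296 -0.0322]
d [ 0.167 -0.624 -0.305] r [ 0.0473 -0.3296 -0.0322]
d [ 0.28   0.025 -0.162] r [0. 0. 0.]
```

jog_arm(
  rows=[
    {"hand":1,"dx":0,"dy":-0.12,"dz":0,"rx":0,"ry":0,"rz":0},
    {"hand":1,"dx":0,"dy":-0.24,"dz":0,"rx":0.005,"ry":-0.03,"rz":-0.003},
    {"hand":1,"dx":0.02,"dy":-0.36,"dz":0,"rx":0.01,"ry":-0.07,"rz":-0.007},
    {"hand":1,"dx":0.05,"dy":-0.47,"dz":0,"rx":0.016,"ry":-0.11,"rz":-0.011},
    {"hand":1,"dx":0.08,"dy":-0.57,"dz":-0.02,"rx":0.022,"ry":-0.15,"rz":-0.015},
    {"hand":1,"dx":0.11,"dy":-0.624,"dz":-0.07,"rx":0.028,"ry":-0.19,"rz":-0.019},
    {"hand":1,"dx":0.14,"dy":-0.624,"dz":-0.12,"rx":0.033,"ry":-0.23,"rz":-0.022},
    {"hand":1,"dx":0.167,"dy":-0.624,"dz":-0.16,"rx":0.039,"ry":-0.27,"rz":-0.026},
    {"hand":1,"dx":0.167,"dy":-0.624,"dz":-0.205,"rx":0.044,"ry":-0.31,"rz":-0.03},
    {"hand":1,"dx":0.167,"dy":-0.624,"dz":-0.25,"rx":0.0473,"ry":-0.3296,"rz":-0.0322},
    {"hand":1,"dx":0.167,"dy":-0.624,"dz":-0.305,"rx":0.0473,"ry":-0.3296,"rz":-0.0322},
    {"hand":1,"dx":0.167,"dy":-0.624,"dz":-0.305,"rx":0.0473,"ry":-0.3296,"rz":-0.0322},
    {"hand":1,"dx":0.167,"dy":-0.624,"dz":-0.305,"rx":0.0473,"ry":-0.3296,"rz":-0.0322},
  ],
)

```text
t: 7.45
position: [0.592, 0.0403, 0.1422]
tcp_rot: [3.136, 0.996, -3.056]
force: [-0.2, 0.7, -0.5]
width: 0.0854
gripper_force: 0.0
```

Run:
```python
from h import *
f=manip.grab_frame('wrist');P=cloud(f)
cv2.imwrite('pics/w2.png',f['image'])
q=P.reshape(-1,3);q=q[np.isfinite(q[:,0])]
m=(np.hypot(q[:,0]-.654,q[:,1]-.0485)<.05)&(q[:,2]>.03)&(q[:,2]<.098)
from scipy.optimize import least_squares
c=q[m];r=least_squares(lambda x:np.hypot(c[:,0]-x[0],c[:,1]-x[1])-.031,[.654,.0485],loss='soft_l1',f_scale=.001);print(len(c),r.x)
m=(np.hypot(q[:,0]-.654,q[:,1]-.0485)<.05)&(q[:,2]>.097);print(cv2.minEnclosingCircle((q[m][:,:2]*1000).astype(np.float32)))
M=tool(5,30);ax=np.array([r.x[0],r.x[1],.062]);g=ax+.022*M[:,2];go(g,M)
print(manip.read_state()['q'])
```

```text
13421 [0.65506295 0.0495247 ]
((654.0423583984375, 48.95360565185547), 31.456247329711914)
d [ 0.205  0.027 -0.23 ] r [ 0.0005 -0.0161 -0.0011]
[-0.19367942  0.09841342 -1.04208184 -0.54736307  0.23936365 -0.15514041]
```

jog_arm(
  rows=[
    {"hand":1,"dx":0.04,"dy":0.015,"dz":-0.05,"rx":0,"ry":-0.016,"rz":0},
    {"hand":1,"dx":0.07,"dy":0.018,"dz":-0.1,"rx":0,"ry":-0.016,"rz":0},
    {"hand":1,"dx":0.11,"dy":0.021,"dz":-0.15,"rx":0,"ry":-0.016,"rz":0},
    {"hand":1,"dx":0.15,"dy":0.023,"dz":-0.19,"rx":0,"ry":-0.016,"rz":0},
    {"hand":1,"dx":0.19,"dy":0.026,"dz":-0.22,"rx":0,"ry":-0.016,"rz":0},
    {"hand":1,"dx":0.203,"dy":0.026,"dz":-0.23,"rx":0,"ry":-0.016,"rz":0},
    {"hand":1,"dx":0.203,"dy":0.026,"dz":-0.23,"rx":0,"ry":-0.016,"rz":0},
    {"hand":1,"dx":0.203,"dy":0.026,"dz":-0.23,"rx":0,"ry":-0.016,"rz":0},
  ],
)

```text
t: 8.3
position: [0.6736, 0.0505, 0.0533]
tcp_rot: [-3.136, 1.05, -3.046]
force: [-0.4, -0.6, -0.1]
width: 0.0857
gripper_force: 0.0
```

Run:
```python
from h import *
M=tool(5,30);g=np.array([.6547,.0492,.062])+.022*M[:,2];go(g,M)
print(manip.read_state()['q'])
f=manip.grab_frame('wrist');cv2.imwrite('pics/w3.png',f['image'])
```

```text
d [ 0.     0.001 -0.006] r [ 0.0007  0.0011 -0.0011]
[-0.13425578  0.47737845 -1.0311757  -0.97733407  0.1933988  -0.11550106]
```

View pics/w3.png

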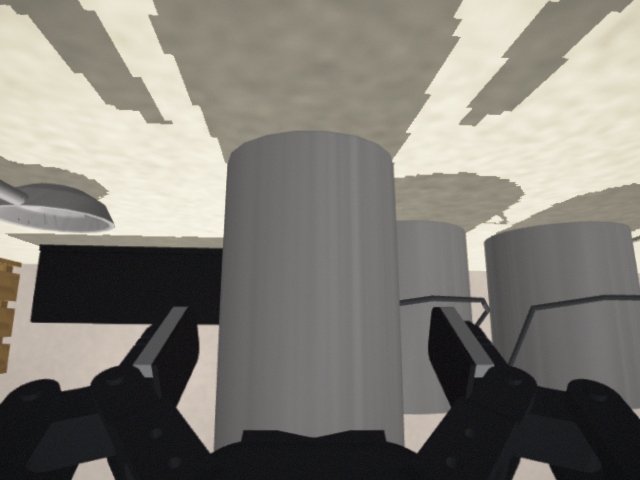

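The wrist view (upside down) shows the cup at columns 220–400, centred between the open pads (≈185 and 440). I close on it.

jog_arm(
  rows=[
    {"hand":-1,"dx":0,"dy":0,"dz":0,"rx":0,"ry":0,"rz":0},
    {"hand":-1,"dx":0,"dy":0,"dz":0,"rx":0,"ry":0,"rz":0},
    {"hand":-1,"dx":0,"dy":0,"dz":0,"rx":0,"ry":0,"rz":0},
    {"hand":-1,"dx":0,"dy":0,"dz":0,"rx":0,"ry":0,"rz":0},
    {"hand":-1,"dx":0,"dy":0,"dz":0,"rx":0,"ry":0,"rz":0},
    {"hand":-1,"dx":0,"dy":0,"dz":0.02,"rx":0,"ry":0,"rz":0},
    {"hand":-1,"dx":0,"dy":0,"dz":0.08,"rx":0,"ry":0,"rz":0},
    {"hand":-1,"dx":-0.02,"dy":0,"dz":0.16,"rx":0,"ry":0.03,"rz":0},
    {"hand":-1,"dx":-0.04,"dy":0,"dz":0.24,"rx":0,"ry":0.07,"rz":0},
    {"hand":-1,"dx":-0.06,"dy":0,"dz":0.32,"rx":0,"ry":0.11,"rz":0},
    {"hand":-1,"dx":-0.09,"dy":0,"dz":0.4,"rx":0,"ry":0.15,"rz":0},
    {"hand":-1,"dx":-0.12,"dy":0,"dz":0.45,"rx":0,"ry":0.19,"rz":0},
    {"hand":-1,"dx":-0.16,"dy":0,"dz":0.45,"rx":0,"ry":0.23,"rz":0},
    {"hand":-1,"dx":-0.2,"dy":0,"dz":0.45,"rx":0,"ry":0.27,"rz":0},
    {"hand":-1,"dx":-0.25,"dy":0,"dz":0.45,"rx":0,"ry":0.31,"rz":0},
    {"hand":-1,"dx":-0.3,"dy":0,"dz":0.45,"rx":0,"ry":0.333,"rz":0},
    {"hand":-1,"dx":-0.3,"dy":0,"dz":0.45,"rx":0,"ry":0.333,"rz":0},
    {"hand":-1,"dx":-0.3,"dy":0,"dz":0.45,"rx":0,"ry":0.333,"rz":0},
  ],
  grip_force=40,
)

```text
t: 10.15
position: [0.5549, 0.0502, 0.232]
tcp_rot: [3.064, -0.0, -3.095]
force: [1.2, -0.4, -2.0]
width: 0.0612
gripper_force: 44.0
```

Run:
```python
from h import *
s=manip.read_state();print(s['q'],s['position'],s['tcp_rot'])
M=tool(83.4,120)  # leaning: pointing down and toward -m by 30
print(M.round(2))
# cup_middle to cradle seat
P=np.load('top1.npz')['P']
q=P[265:312,280:350].reshape(-1,3)
for lo,hi in((.003,.013),(.02,.03)):
    k=q[(q[:,2]>lo)&(q[:,2]<hi)&(np.hypot(q[:,0]-.4535,q[:,1]+.002)<.072)]
    c,sz,a=cv2.minAreaRect((k[:,:2]*1000).astype(np.float32));print(c,sz,a)
e=np.load('side0.npz')['P'].reshape(-1,3)
k=e[(e[:,2]>.019)&(e[:,2]<.03)&(np.hypot(e[:,0]-.4535,e[:,1]+.002)<.072)]
print(cv2.minAreaRect((k[:,:2]*1000).astype(np.float32)))
```

```text
[-0.10139368  0.27213011  0.03989759  1.35021601  0.07638472 -0.14880149] [0.55485992 0.05018349 0.23200964] [ 3.06432629e+00 -2.10700852e-04 -3.09462195e+00]
[[-0.1  -0.99 -0.06]
 [-0.86  0.11 -0.5 ]
 [ 0.5  -0.   -0.87]]
(456.81689453125, -3.893157958984375) (138.75221252441406, 111.871826171875) 89.619873046875
(453.4816589355469, -1.014190673828125) (113.6283950805664, 39.969451904296875) 83.2508544921875
((450.55560302734375, -2.0425949096679688), (114.09405517578125, 41.98576736450195), 84.05511474609375)
```

Run:
```python
from h import *
M=tool(83.5,120);m=np.array([np.cos(np.radians(83.5)),np.sin(np.radians(83.5)),0])
g=np.array([.4525,-.002,.053])+.014*m+.022*M[:,2]; print(g)
M0=tool(83.5,90); go(g+[0,0,.15],M0); go(g+[0,0,.12],M)
go(g,M,start=(g+[0,0,.12],M))
```

```text
[0.45283961 0.00098072 0.03394744]
d [-0.255 -0.123 -0.12 ] r [-0.0195 -0.0183  0.4487]
d [-0.255 -0.123 -0.195] r [-0.143   0.1145  0.4441]
d [ 0.   0.  -0.3] r [0. 0. 0.]
```

jog_arm(
  rows=[
    {"hand":-1,"dx":-0.04,"dy":-0.02,"dz":-0.02,"rx":0,"ry":0,"rz":0.045},
    {"hand":-1,"dx":-0.08,"dy":-0.04,"dz":-0.04,"rx":-0.005,"ry":-0.005,"rz":0.09},
    {"hand":-1,"dx":-0.12,"dy":-0.06,"dz":-0.06,"rx":-0.01,"ry":-0.01,"rz":0.135},
    {"hand":-1,"dx":-0.16,"dy":-0.08,"dz":-0.08,"rx":-0.015,"ry":-0.015,"rz":0.18},
    {"hand":-1,"dx":-0.2,"dy":-0.1,"dz":-0.1,"rx":-0.0195,"ry":-0.0183,"rz":0.225},
    {"hand":-1,"dx":-0.255,"dy":-0.123,"dz":-0.12,"rx":-0.0195,"ry":-0.0183,"rz":0.27},
    {"hand":-1,"dx":-0.255,"dy":-0.123,"dz":-0.12,"rx":-0.0195,"ry":-0.0183,"rz":0.315},
    {"hand":-1,"dx":-0.255,"dy":-0.123,"dz":-0.12,"rx":-0.0195,"ry":-0.0183,"rz":0.36},
    {"hand":-1,"dx":-0.255,"dy":-0.123,"dz":-0.12,"rx":-0.0195,"ry":-0.0183,"rz":0.405},
    {"hand":-1,"dx":-0.255,"dy":-0.123,"dz":-0.12,"rx":-0.0195,"ry":-0.0183,"rz":0.4487},
    {"hand":-1,"dx":-0.255,"dy":-0.123,"dz":-0.14,"rx":-0.05,"ry":0.015,"rz":0.4475},
    {"hand":-1,"dx":-0.255,"dy":-0.123,"dz":-0.16,"rx":-0.08,"ry":0.048,"rz":0.4464},
    {"hand":-1,"dx":-0.255,"dy":-0.123,"dz":-0.18,"rx":-0.11,"ry":0.08,"rz":0.4452},
    {"hand":-1,"dx":-0.255,"dy":-0.123,"dz":-0.195,"rx":-0.143,"ry":0.1145,"rz":0.4441},
    {"hand":-1,"dx":-0.255,"dy":-0.123,"dz":-0.195,"rx":-0.143,"ry":0.1145,"rz":0.4441},
    {"hand":-1,"dx":-0.255,"dy":-0.123,"dz":-0.195,"rx":-0.143,"ry":0.1145,"rz":0.4441},
    {"hand":-1,"dx":-0.255,"dy":-0.123,"dz":-0.195,"rx":-0.143,"ry":0.1145,"rz":0.4441},
  ],
)

```text
t: 11.85
position: [0.4522, 0.001, 0.155]
tcp_rot: [-3.141, -0.515, -1.685]
force: [-0.6, -0.0, -0.7]
width: 0.0612
gripper_force: 44.0
```

Run:
```python
from h import *
M=tool(83.5,120);m=np.array([np.cos(np.radians(83.5)),np.sin(np.radians(83.5)),0])
g=np.array([.4525,-.002,.053])+.014*m+.022*M[:,2]
s=manip.read_state();print(s['q'])
go(g,M)
S=[]
for n in('top','side'):
    f=manip.grab_frame(n);P=cloud(f).reshape(-1,3);cv2.imwrite(f'pics/{n}3.png',f['image'])
    S.append(f['image'][150:390,200:520] if n=='top' else f['image'][180:420,240:560])
cv2.imwrite('pics/c3.png',np.hstack(S))
```

```text
[ 0.12914911  0.2447029  -0.30326025  1.1572565  -0.49837553 -1.29369113]
d [ 0.002 -0.    -0.303] r [-0.0028  0.0005  0.    ]
```

View pics/c3.png

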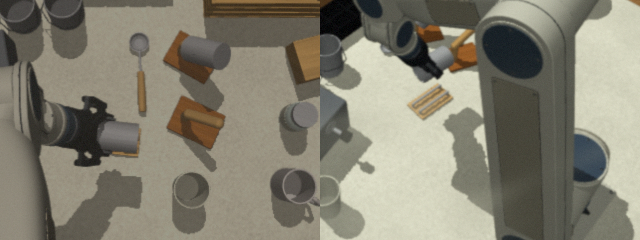

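The crop shows the cup held level over the cradle at (120,138), mouth toward +y, and clear of everything. I lower it now.

jog_arm(
  rows=[
    {"hand":-1,"dx":0.002,"dy":0,"dz":-0.08,"rx":-0.0028,"ry":0,"rz":0},
    {"hand":-1,"dx":0.002,"dy":0,"dz":-0.16,"rx":-0.0028,"ry":0,"rz":0},
    {"hand":-1,"dx":0.002,"dy":0,"dz":-0.22,"rx":-0.0028,"ry":0,"rz":0},
    {"hand":-1,"dx":0.002,"dy":0,"dz":-0.27,"rx":-0.0028,"ry":0,"rz":0},
    {"hand":-1,"dx":0.002,"dy":0,"dz":-0.29,"rx":-0.0028,"ry":0,"rz":0},
    {"hand":-1,"dx":0.002,"dy":0,"dz":-0.297,"rx":-0.0028,"ry":0,"rz":0},
    {"hand":-1,"dx":0.002,"dy":0,"dz":-0.297,"rx":-0.0028,"ry":0,"rz":0},
  ],
)

```text
t: 12.65
position: [0.4533, 0.0009, 0.0363]
tcp_rot: [-3.14, -0.526, -1.685]
force: [-0.2, -0.4, -0.4]
width: 0.0613
gripper_force: 44.0
```

jog_arm(
  rows=[
    {"hand":-1,"dx":0,"dy":0,"dz":-0.004,"rx":0,"ry":0,"rz":0},
    {"hand":-1,"dx":0,"dy":0,"dz":-0.006,"rx":0,"ry":0,"rz":0},
    {"hand":-1,"dx":0,"dy":0,"dz":-0.006,"rx":0,"ry":0,"rz":0},
  ],
)

```text
t: 12.95
position: [0.4532, 0.0013, 0.0337]
tcp_rot: [-3.139, -0.526, -1.685]
force: [1.4, -0.9, -0.5]
width: 0.0611
gripper_force: 44.0
```

Run:
```python
from h import *
for n in('top',):
    f=manip.grab_frame(n);P=cloud(f);q=P[255:325,270:350].reshape(-1,3)
    M=tool(83.5,90);L=(q-[.4525,-.002,0])@np.column_stack([[np.cos(np.radians(83.5)),np.sin(np.radians(83.5)),0],M[:,1],[0,0,1]])
    for a in(-.06,-.045,-.03,-.015,0,):
        k=L[(abs(L[:,0]-a)<.006)&(abs(L[:,1])<.033)&(L[:,2]>.03)&(L[:,2]<.1)]
        if len(k): print(a,len(k),k[:,2].max().round(4),k[:,1].min().round(3),k[:,1].max().round(3))
```

```text
-0.045 116 0.0875 -0.032 0.029
-0.03 139 0.0886 -0.032 0.029
-0.015 138 0.0878 -0.031 0.029
0 145 0.0885 -0.032 0.032
```

jog_arm(
  rows=[
    {"hand":-1,"dx":0,"dy":0,"dz":-0.003,"rx":0,"ry":0,"rz":0},
    {"hand":-1,"dx":0,"dy":0,"dz":-0.006,"rx":0,"ry":0,"rz":0},
    {"hand":-1,"dx":0,"dy":0,"dz":-0.006,"rx":0,"ry":0,"rz":0},
  ],
)

```text
t: 13.3
position: [0.454, 0.0011, 0.0328]
tcp_rot: [-3.136, -0.528, -1.685]
force: [-2.5, 3.7, 20.5]
width: 0.0611
gripper_force: 45.3
```

jog_arm(
  rows=[
    {"hand":-1,"dx":0,"dy":0,"dz":0.004,"rx":0,"ry":0,"rz":0},
    {"hand":1,"dx":0,"dy":0,"dz":0.004,"rx":0,"ry":0,"rz":0},
    {"hand":1,"dx":0,"dy":0,"dz":0.004,"rx":0,"ry":0,"rz":0},
    {"hand":1,"dx":0,"dy":0,"dz":0.004,"rx":0,"ry":0,"rz":0},
    {"hand":1,"dx":0,"dy":0,"dz":0.004,"rx":0,"ry":0,"rz":0},
    {"hand":1,"dx":0,"dy":0,"dz":0.004,"rx":0,"ry":0,"rz":0},
    {"hand":1,"dx":0.007,"dy":0.057,"dz":0.1,"rx":0,"ry":0,"rz":0},
    {"hand":1,"dx":0.014,"dy":0.115,"dz":0.2,"rx":0,"ry":0,"rz":0},
    {"hand":1,"dx":0.02,"dy":0.17,"dz":0.3,"rx":0,"ry":0,"rz":0},
    {"hand":1,"dx":0.02,"dy":0.17,"dz":0.4,"rx":0,"ry":0,"rz":0},
    {"hand":1,"dx":0.02,"dy":0.17,"dz":0.4,"rx":0,"ry":0,"rz":0},
  ],
)

```text
t: 14.4
position: [0.4627, 0.0703, 0.1954]
tcp_rot: [-3.132, -0.524, -1.687]
force: [1.0, -0.0, 0.0]
width: 0.0854
gripper_force: 0.0
```

Run:
```python
from h import *
s=manip.read_state();print(s['q'],s['position'],s['tcp_rot'])
f=manip.grab_frame('wrist');P=cloud(f);q=P.reshape(-1,3)
k=q[np.isfinite(q[:,0])&(q[:,2]>.035)&(np.hypot(q[:,0]-.4525,q[:,1])<.08)]
c=k.mean(0);print(len(k),cv2.minAreaRect((k[:,:2]*1000).astype(np.float32)),np.percentile(k[:,2],[50,95,99]))
f=manip.grab_frame('top');P=cloud(f);q=P.reshape(-1,3)
k=q[np.isfinite(q[:,0])&(q[:,2]>.035)&(q[:,2]<.1)&(np.hypot(q[:,0]-.4525,q[:,1])<.08)]
print(len(k),cv2.minAreaRect((k[:,:2]*1000).astype(np.float32)))
cv2.imwrite('pics/c4.png',f['image'][150:390,200:520])
# peg axis fit, both cams: cylinder r=12 with 45deg slope
from scipy.optimize import least_squares
def fit(q):
    q=q[np.isfinite(q[:,0])]
    # free-stand region
    k=q[(q[:,2]>.085)&(q[:,2]<.135)&(np.hypot(q[:,0]-.492,q[:,1]+.2)<.05)]
    def res(x):
        a=x[2];d=np.array([np.cos(a),np.sin(a),1])/np.sqrt(2)
        v=k-np.array([x[0],x[1],.11]);return np.linalg.norm(np.cross(v,d),axis=1)-.012
    r=least_squares(res,[.492,-.195,np.radians(-115)],loss='soft_l1',f_scale=.001);return len(k),r.x[:2],np.degrees(r.x[2]),np.abs(r.fun).mean()
print(fit(P.reshape(-1,3)));print(fit(np.load('side0.npz')['P'].reshape(-1,3)))
f=manip.grab_frame('side');print(fit(cloud(f).reshape(-1,3)))
```

```text
[ 0.26671368  0.2833545  -0.14484645  1.34553515 -0.48641435 -1.14019121] [0.46270276 0.0702758  0.19536215] [-3.13238608 -0.52382975 -1.68663989]
10562 ((453.6939392089844, -0.26178741455078125), (100.62110900878906, 61.316280364990234), 83.1920166015625) [0.07939533 0.08315574 0.08378297]
1162 ((454.6300964355469, -0.6517143249511719), (100.10859680175781, 61.29305648803711), 83.11293029785156)
(273, array([ 0.49095248, -0.21012375]), np.float64(-115.80031826601112), np.float64(0.0009206388996956372))
(169, array([ 0.49021705, -0.18558051]), np.float64(-116.55361357983848), np.float64(0.003916732108465996))
(68, array([ 0.49272344, -0.21263578]), np.float64(-104.79060874818083), np.float64(0.0021601189657225223))
```

Run:
```python
from h import *
M=tool(83.2,70);g=np.array([.454,-.0005,.052])+.022*M[:,2];pre=g-.12*M[:,2]
print(g,pre);go(pre,M);go(g,M,start=(pre,M))
```

```text
[0.45489092 0.00697151 0.03132676] [ 0.45003134 -0.03378219  0.14408988]
d [-0.027 -0.257 -0.116] r [ 0.2767 -0.032  -0.0017]
d [ 0.012  0.102 -0.282] r [0. 0. 0.]
```

jog_arm(
  rows=[
    {"hand":1,"dx":-0.005,"dy":-0.04,"dz":0,"rx":0.045,"ry":-0.005,"rz":0},
    {"hand":1,"dx":-0.01,"dy":-0.08,"dz":0,"rx":0.09,"ry":-0.01,"rz":0},
    {"hand":1,"dx":-0.014,"dy":-0.13,"dz":0,"rx":0.135,"ry":-0.016,"rz":-0.001},
    {"hand":1,"dx":-0.018,"dy":-0.18,"dz":-0.03,"rx":0.18,"ry":-0.021,"rz":-0.001},
    {"hand":1,"dx":-0.022,"dy":-0.22,"dz":-0.06,"rx":0.225,"ry":-0.026,"rz":-0.002},
    {"hand":1,"dx":-0.027,"dy":-0.257,"dz":-0.1,"rx":0.27,"ry":-0.031,"rz":-0.002},
    {"hand":1,"dx":-0.027,"dy":-0.257,"dz":-0.116,"rx":0.2767,"ry":-0.032,"rz":-0.0017},
    {"hand":1,"dx":-0.027,"dy":-0.257,"dz":-0.116,"rx":0.2767,"ry":-0.032,"rz":-0.0017},
    {"hand":1,"dx":-0.027,"dy":-0.257,"dz":-0.116,"rx":0.2767,"ry":-0.032,"rz":-0.0017},
  ],
)

```text
t: 15.45
position: [0.4497, -0.0331, 0.144]
tcp_rot: [3.14, 0.348, -1.69]
force: [-0.1, 0.1, 0.2]
width: 0.0856
gripper_force: 0.0
```

Run:
```python
from h import *
M=tool(83.2,70);g=np.array([.454,-.0005,.052])+.022*M[:,2]
go(g,M);print(manip.read_state()['q'])
```

```text
d [ 0.013  0.1   -0.282] r [ 0.0003 -0.0005  0.0001]
[-0.47813985  0.18392316 -0.35813873  1.1569953   0.32443738 -1.9507728 ]
```

jog_arm(
  rows=[
    {"hand":1,"dx":0.003,"dy":0.025,"dz":-0.07,"rx":0,"ry":0,"rz":0},
    {"hand":1,"dx":0.006,"dy":0.05,"dz":-0.14,"rx":0,"ry":0,"rz":0},
    {"hand":1,"dx":0.009,"dy":0.075,"dz":-0.21,"rx":0,"ry":0,"rz":0},
    {"hand":1,"dx":0.012,"dy":0.093,"dz":-0.26,"rx":0,"ry":0,"rz":0},
    {"hand":1,"dx":0.013,"dy":0.1,"dz":-0.282,"rx":0,"ry":0,"rz":0},
    {"hand":1,"dx":0.013,"dy":0.1,"dz":-0.282,"rx":0,"ry":0,"rz":0},
    {"hand":-1,"dx":0.013,"dy":0.1,"dz":-0.282,"rx":0,"ry":0,"rz":0},
    {"hand":-1,"dx":0.013,"dy":0.1,"dz":-0.282,"rx":0,"ry":0,"rz":0},
    {"hand":-1,"dx":0.013,"dy":0.1,"dz":-0.282,"rx":0,"ry":0,"rz":0},
    {"hand":-1,"dx":0.013,"dy":0.1,"dz":-0.282,"rx":0,"ry":0,"rz":0},
    {"hand":-1,"dx":0.013,"dy":0.1,"dz":-0.282,"rx":0,"ry":0,"rz":0},
    {"hand":-1,"dx":0.013,"dy":0.1,"dz":-0.26,"rx":0,"ry":0,"rz":0},
    {"hand":-1,"dx":0.013,"dy":0.1,"dz":-0.18,"rx":0,"ry":0,"rz":0},
    {"hand":-1,"dx":0.013,"dy":0.1,"dz":-0.08,"rx":0,"ry":0,"rz":0},
    {"hand":-1,"dx":0.013,"dy":0.1,"dz":0.04,"rx":0,"ry":0,"rz":0},
    {"hand":-1,"dx":0.013,"dy":0.1,"dz":0.16,"rx":0,"ry":0,"rz":0},
    {"hand":-1,"dx":0.013,"dy":0.1,"dz":0.28,"rx":0,"ry":0,"rz":0},
    {"hand":-1,"dx":0.013,"dy":0.1,"dz":0.36,"rx":0,"ry":0,"rz":0},
    {"hand":-1,"dx":0.013,"dy":0.1,"dz":0.36,"rx":0,"ry":0,"rz":0},
  ],
  grip_force=40,
)

```text
t: 17.35
position: [0.4565, 0.0058, 0.2937]
tcp_rot: [-3.132, 0.347, -1.687]
force: [0.3, 0.0, -1.6]
width: 0.0615
gripper_force: 44.2
```

```bash
cat > peg.py <<'E'
from h import *
a=np.radians(-115.7);sh=np.array([np.cos(a),np.sin(a),0]);up=np.array([0,0,1.])
S=(sh+up)/2**.5; N=(sh-up)/2**.5   # up the slope; perpendicular, downward
tip=np.array([.4775,-.238,.141]); M=tool(64.3,115)
def tcp(back,off): # cup floor centre at tip+back*S+off*N ; cup z=-S
    floor=tip+back*S+off*N; mid=floor-S*.046
    return mid+.022*M[:,2]
if __name__=='__main__':
    s=manip.read_state();print(s['q'])
    p=tcp(.125,.008);print(p);go(p,M);go(tcp(.005,.008),M,start=(p,M))
    print('per 10mm down slope',-S*.01/.4,'per 10mm N',N*.01/.4)
E
python3 peg.py
```

```text
[-0.39411929  0.09509663 -0.07225368  1.49263078  0.33555918 -1.8621998 ]
[ 0.44679005 -0.30181057  0.17126581]
d [-0.024 -0.769 -0.306] r [-0.2396  0.0727 -0.1005]
d [ 0.092  0.191 -0.212] r [0. 0. 0.]
per 10mm down slope [ 0.00766608  0.01592894 -0.01767767] per 10mm N [-0.00766608 -0.01592894 -0.01767767]
```

jog_arm(
  rows=[
    {"hand":-1,"dx":0,"dy":-0.08,"dz":0.02,"rx":0,"ry":0,"rz":0},
    {"hand":-1,"dx":0,"dy":-0.18,"dz":0.02,"rx":-0.02,"ry":0.006,"rz":-0.01},
    {"hand":-1,"dx":-0.01,"dy":-0.28,"dz":0.02,"rx":-0.06,"ry":0.018,"rz":-0.025},
    {"hand":-1,"dx":-0.01,"dy":-0.38,"dz":0.02,"rx":-0.1,"ry":0.03,"rz":-0.042},
    {"hand":-1,"dx":-0.015,"dy":-0.48,"dz":0.02,"rx":-0.14,"ry":0.042,"rz":-0.059},
    {"hand":-1,"dx":-0.02,"dy":-0.58,"dz":0.02,"rx":-0.18,"ry":0.055,"rz":-0.075},
    {"hand":-1,"dx":-0.024,"dy":-0.68,"dz":0.02,"rx":-0.22,"ry":0.067,"rz":-0.092},
    {"hand":-1,"dx":-0.024,"dy":-0.769,"dz":0,"rx":-0.2396,"ry":0.0727,"rz":-0.1005},
    {"hand":-1,"dx":-0.024,"dy":-0.769,"dz":-0.05,"rx":-0.2396,"ry":0.0727,"rz":-0.1005},
    {"hand":-1,"dx":-0.024,"dy":-0.769,"dz":-0.1,"rx":-0.2396,"ry":0.0727,"rz":-0.1005},
    {"hand":-1,"dx":-0.024,"dy":-0.769,"dz":-0.15,"rx":-0.2396,"ry":0.0727,"rz":-0.1005},
    {"hand":-1,"dx":-0.024,"dy":-0.769,"dz":-0.15,"rx":-0.2396,"ry":0.0727,"rz":-0.1005},
  ],
)

```text
t: 18.55
position: [0.4444, -0.3006, 0.226]
tcp_rot: [3.13, -0.433, -2.021]
force: [0.4, 0.3, -0.8]
width: 0.0611
gripper_force: 44.3
```

```bash
python3 peg.py
python3 - <<'E'
from h import *
f=manip.grab_frame('top');g=manip.grab_frame('side')
cv2.imwrite('pics/c5.png',np.hstack([f['image'][150:390,300:600],g['image'][120:360,260:560]]))
np.savez('c5.npz',P=cloud(f),Q=cloud(g))
E
```

```text
[-0.51988818  0.24375152 -0.08228144  1.22550067 -0.43308043 -1.64235932]
[ 0.44679005 -0.30181057  0.17126581]
d [ 0.006 -0.003 -0.137] r [-0.0024 -0.0027  0.002 ]
d [ 0.092  0.191 -0.212] r [0. 0. 0.]
per 10mm down slope [ 0.00766608  0.01592894 -0.01767767] per 10mm N [-0.00766608 -0.01592894 -0.01767767]
```

View pics/c5.png

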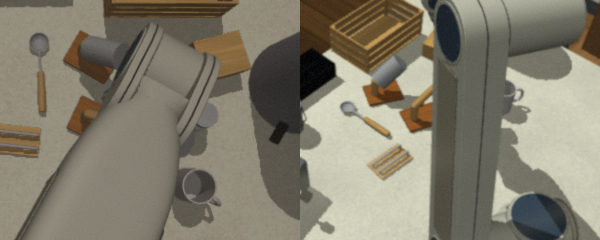

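Both fixed views are blocked by the arm (the cup is hidden; peg at (425,105) in the side half). I go to the pre-insertion pose and use the wrist camera.

jog_arm(
  rows=[
    {"hand":-1,"dx":0.006,"dy":-0.003,"dz":-0.05,"rx":-0.0024,"ry":-0.0027,"rz":0.002},
    {"hand":-1,"dx":0.006,"dy":-0.003,"dz":-0.1,"rx":-0.0024,"ry":-0.0027,"rz":0.002},
    {"hand":-1,"dx":0.006,"dy":-0.003,"dz":-0.137,"rx":-0.0024,"ry":-0.0027,"rz":0.002},
    {"hand":-1,"dx":0.006,"dy":-0.003,"dz":-0.137,"rx":-0.0024,"ry":-0.0027,"rz":0.002},
    {"hand":-1,"dx":0.006,"dy":-0.003,"dz":-0.137,"rx":-0.0024,"ry":-0.0027,"rz":0.002},
  ],
)

```text
t: 19.15
position: [0.4485, -0.3027, 0.175]
tcp_rot: [-3.135, -0.437, -2.022]
force: [0.1, 0.2, -1.1]
width: 0.0613
gripper_force: 44.4
```

```bash
python3 peg.py
python3 - <<'E'
from h import *
f=manip.grab_frame('wrist');cv2.imwrite('pics/w6.png',f['image']);np.savez('w6.npz',P=cloud(f))
E
```

```text
[-0.51810492  0.26677375 -0.18605367  1.07929223 -0.4358754  -1.64785853]
[ 0.44679005 -0.30181057  0.17126581]
d [-0.004  0.002 -0.009] r [ 0.0012  0.0016 -0.0001]
d [ 0.092  0.191 -0.212] r [0. 0. 0.]
per 10mm down slope [ 0.00766608  0.01592894 -0.01767767] per 10mm N [-0.00766608 -0.01592894 -0.01767767]
```

View pics/w6.png

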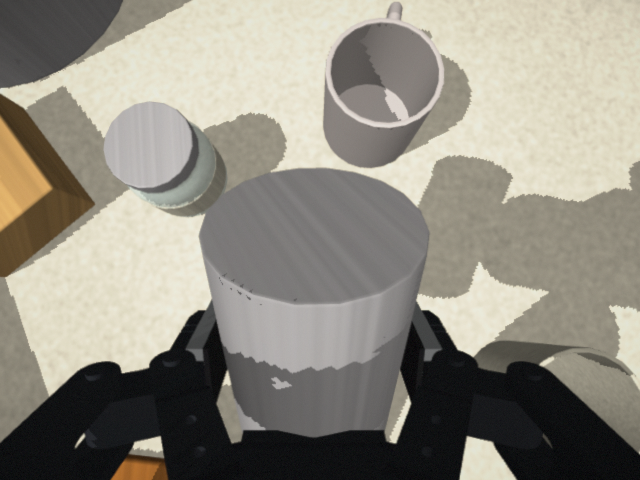

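The wrist view shows the cup's underside disc at about (314,236), held between the pads. The peg is hidden beneath the gripper. I fit the cup's actual pose from this depth.

Run:
```python
from peg import *
P=np.load('w6.npz')['P']
q=P[185:285,225:405].reshape(-1,3);q=q[np.isfinite(q[:,0])]
# plane fit of disc
m=np.ones(len(q),bool)
for _ in range(8):
    c=np.median(q[m],0);u,s,v=np.linalg.svd(q[m]-q[m].mean(0),full_matrices=False);n=v[2];n*=np.sign(n@S);d=(q-q[m].mean(0))@n;m=abs(d)<.0025
print('normal',n,'S',S,'angle deg',np.degrees(np.arccos(n@S)),m.sum())
A=P[150:420,180:440].reshape(-1,3);A=A[np.isfinite(A[:,0])];d=(A-q[m].mean(0))@n;D=A[abs(d)<.0025]
e1=np.cross(n,up);e1/=np.linalg.norm(e1);e2=np.cross(n,e1);o=q[m].mean(0)
uv=np.c_[(D-o)@e1,(D-o)@e2];uv=uv[np.hypot(*uv.T)<.05]
c,r=cv2.minEnclosingCircle((uv*1000).astype(np.float32));print('r',r)
C=o+e1*c[0]/1000+e2*c[1]/1000; fl=C-n*.004
print('floor',fl,'rel tip: S,N,lat',[(fl-tip)@x for x in(S,N,np.cross(S,N))])
s=manip.read_state();Mm=rot(s['tcp_rot'])
print('predicted floor',s['position']-.022*Mm[:,2]+S*.046)
```

```text
normal [-0.31347401 -0.63094444  0.70967821] S [-0.30664328 -0.63715767  0.70710678] angle deg 0.5491916052846261 17821
r 31.82130241394043
floor [ 0.437735   -0.32283685  0.22673038] rel tip: S,N,lat [np.float64(0.12686865567929997), np.float64(0.005627583169760529), np.float64(0.0009589474093836331)]
predicted floor [ 0.43847239 -0.32358937  0.22770871]
```

jog_arm(
  rows=[
    {"hand":-1,"dx":0.008,"dy":0.015,"dz":-0.021,"rx":0,"ry":0,"rz":0},
    {"hand":-1,"dx":0.016,"dy":0.034,"dz":-0.042,"rx":0,"ry":0,"rz":0},
    {"hand":-1,"dx":0.026,"dy":0.053,"dz":-0.064,"rx":0,"ry":0,"rz":0},
    {"hand":-1,"dx":0.036,"dy":0.074,"dz":-0.087,"rx":0,"ry":0,"rz":0},
    {"hand":-1,"dx":0.047,"dy":0.097,"dz":-0.113,"rx":0,"ry":0,"rz":0},
    {"hand":-1,"dx":0.058,"dy":0.12,"dz":-0.14,"rx":0,"ry":0,"rz":0},
    {"hand":-1,"dx":0.068,"dy":0.14,"dz":-0.163,"rx":0,"ry":0,"rz":0},
    {"hand":-1,"dx":0.068,"dy":0.14,"dz":-0.163,"rx":0,"ry":0,"rz":0},
    {"hand":-1,"dx":0.068,"dy":0.14,"dz":-0.163,"rx":0,"ry":0,"rz":0},
  ],
)

```text
t: 20.1
position: [0.4755, -0.2462, 0.1083]
tcp_rot: [-3.137, -0.437, -2.02]
force: [-0.5, 0.2, -1.0]
width: 0.0614
gripper_force: 44.3
```

jog_arm(
  rows=[
    {"hand":-1,"dx":0.008,"dy":0.016,"dz":-0.018,"rx":0,"ry":0,"rz":0},
    {"hand":-1,"dx":0.015,"dy":0.032,"dz":-0.035,"rx":0,"ry":0,"rz":0},
    {"hand":-1,"dx":0.021,"dy":0.043,"dz":-0.048,"rx":0,"ry":0,"rz":0},
    {"hand":-1,"dx":0.023,"dy":0.048,"dz":-0.053,"rx":0,"ry":0,"rz":0},
    {"hand":-1,"dx":0.023,"dy":0.048,"dz":-0.053,"rx":0,"ry":0,"rz":0},
  ],
)

```text
t: 20.6
position: [0.4845, -0.2268, 0.0869]
tcp_rot: [-3.137, -0.437, -2.02]
force: [0.0, -0.8, -1.6]
width: 0.0613
gripper_force: 44.4
```

jog_arm(
  rows=[
    {"hand":-1,"dx":0.001,"dy":0.0025,"dz":-0.003,"rx":0,"ry":0,"rz":0},
    {"hand":-1,"dx":0.0023,"dy":0.0048,"dz":-0.0053,"rx":0,"ry":0,"rz":0},
    {"hand":-1,"dx":0.0023,"dy":0.0048,"dz":-0.0053,"rx":0,"ry":0,"rz":0},
  ],
)

```text
t: 20.9
position: [0.4854, -0.2252, 0.0852]
tcp_rot: [-3.136, -0.437, -2.021]
force: [0.4, 0.4, -2.2]
width: 0.0614
gripper_force: 44.4
```

jog_arm(
  rows=[
    {"hand":-1,"dx":0.001,"dy":0.0025,"dz":-0.003,"rx":0,"ry":0,"rz":0},
    {"hand":-1,"dx":0.0023,"dy":0.0048,"dz":-0.0053,"rx":0,"ry":0,"rz":0},
    {"hand":-1,"dx":0.0023,"dy":0.0048,"dz":-0.0053,"rx":0,"ry":0,"rz":0},
  ],
)

```text
t: 21.2
position: [0.4863, -0.2233, 0.0829]
tcp_rot: [-3.137, -0.437, -2.021]
force: [-0.2, 0.5, -1.0]
width: 0.0611
gripper_force: 44.4
```

jog_arm(
  rows=[
    {"hand":-1,"dx":0.001,"dy":0.0025,"dz":-0.003,"rx":0,"ry":0,"rz":0},
    {"hand":-1,"dx":0.0023,"dy":0.0048,"dz":-0.0053,"rx":0,"ry":0,"rz":0},
    {"hand":-1,"dx":0.0023,"dy":0.0048,"dz":-0.0053,"rx":0,"ry":0,"rz":0},
  ],
)

```text
t: 21.5
position: [0.4867, -0.2231, 0.0825]
tcp_rot: [-3.135, -0.442, -2.023]
force: [-7.1, -7.2, 10.6]
width: 0.0613
gripper_force: 45.1
```

Floor contact (the force acts back up the slope). Next I lower the wall onto the rod's upper side.

jog_arm(
  rows=[
    {"hand":-1,"dx":-0.002,"dy":-0.004,"dz":-0.0045,"rx":0,"ry":0,"rz":0},
    {"hand":-1,"dx":-0.004,"dy":-0.008,"dz":-0.009,"rx":0,"ry":0,"rz":0},
    {"hand":-1,"dx":-0.005,"dy":-0.0105,"dz":-0.0115,"rx":0,"ry":0,"rz":0},
    {"hand":-1,"dx":-0.005,"dy":-0.0105,"dz":-0.0115,"rx":0,"ry":0,"rz":0},
  ],
)

```text
t: 21.9
position: [0.4859, -0.2273, 0.0785]
tcp_rot: [-3.132, -0.441, -2.024]
force: [-1.8, -5.9, 12.3]
width: 0.0616
gripper_force: 45.0
```

jog_arm(
  rows=[
    {"hand":-1,"dx":-0.0015,"dy":-0.003,"dz":-0.0035,"rx":0,"ry":0,"rz":0},
    {"hand":-1,"dx":-0.0015,"dy":-0.003,"dz":-0.0035,"rx":0,"ry":0,"rz":0},
  ],
)

```text
t: 22.1
position: [0.4858, -0.2276, 0.0778]
tcp_rot: [-3.131, -0.439, -2.023]
force: [-2.2, 3.6, 22.2]
width: 0.061
gripper_force: 45.9
```

jog_arm(
  rows=[
    {"hand":0.6,"dx":0,"dy":0,"dz":0.001,"rx":0,"ry":0,"rz":0},
    {"hand":1,"dx":0,"dy":0,"dz":0.001,"rx":0,"ry":0,"rz":0},
    {"hand":1,"dx":0,"dy":0,"dz":0.001,"rx":0,"ry":0,"rz":0},
    {"hand":1,"dx":0,"dy":0,"dz":0.001,"rx":0,"ry":0,"rz":0},
    {"hand":1,"dx":0,"dy":0,"dz":0.001,"rx":0,"ry":0,"rz":0},
    {"hand":1,"dx":0,"dy":0,"dz":0.001,"rx":0,"ry":0,"rz":0},
    {"hand":1,"dx":0.012,"dy":0.024,"dz":0.057,"rx":0,"ry":0,"rz":0},
    {"hand":1,"dx":0.03,"dy":0.062,"dz":0.147,"rx":0,"ry":0,"rz":0},
    {"hand":1,"dx":0.05,"dy":0.105,"dz":0.25,"rx":0,"ry":0,"rz":0},
    {"hand":1,"dx":0.07,"dy":0.147,"dz":0.35,"rx":0,"ry":0,"rz":0},
    {"hand":1,"dx":0.08,"dy":0.17,"dz":0.45,"rx":0,"ry":0,"rz":0},
    {"hand":1,"dx":0.08,"dy":0.25,"dz":0.55,"rx":0,"ry":0,"rz":0},
    {"hand":1,"dx":0.08,"dy":0.35,"dz":0.55,"rx":0,"ry":0,"rz":0},
    {"hand":1,"dx":0.08,"dy":0.35,"dz":0.55,"rx":0,"ry":0,"rz":0},
    {"hand":1,"dx":0.08,"dy":0.35,"dz":0.55,"rx":0,"ry":0,"rz":0},
  ],
)

```text
t: 23.6
position: [0.5169, -0.0861, 0.2948]
tcp_rot: [-3.136, -0.437, -2.019]
force: [0.3, 0.4, 0.2]
width: 0.0854
gripper_force: 0.0
```

Run:
```python
from peg import *
go([.45,.14,.30],tool(11,90))
f=manip.grab_frame('top');g=manip.grab_frame('side')
cv2.imwrite('pics/c7.png',np.hstack([f['image'][150:390,300:600],g['image'][120:360,260:560]]))
from scipy.optimize import least_squares
for P in(cloud(f),cloud(g)):
    q=P.reshape(-1,3);q=q[np.isfinite(q[:,0])];mid0=tip-.046*S+.016*N
    k=q[(np.linalg.norm(q-mid0,axis=1)<.062)&(q[:,2]>.06)&(q[:,2]<.19)]
    if len(k)<60: print(len(k));continue
    def ax(x): a,e=x[3],x[4];return np.array([np.cos(a)*np.cos(e),np.sin(a)*np.cos(e),np.sin(e)])
    c=k[abs((k-mid0)@S)<.04]
    if len(c)<50: print('few',len(c));continue
    r=least_squares(lambda x:np.r_[np.linalg.norm(np.cross(c-(mid0+x[:3]),ax(x)),axis=1)-.031,x[:3]@S],[0,0,0,a,np.pi/4],loss='soft_l1',f_scale=.002)
    A=ax(r.x);print(len(c),'lat',r.x[:3]@np.cross(S,N),'N',r.x[:3]@N,'angle yaw,el',np.degrees(r.x[3:]),'res',abs(r.fun).mean(),'top along S',np.percentile((k-tip)@S,[95,99]))
```

```text
d [-0.167  0.565  0.013] r [ 0.0895 -0.1132 -0.2917]
792 lat 0.0009216539205246043 N -0.0002422857642017065 angle yaw,el [-114.56063819   44.31023763] res 0.0009929856429481633 top along S [0.00558744 0.00669182]
23
```

View pics/c7.png

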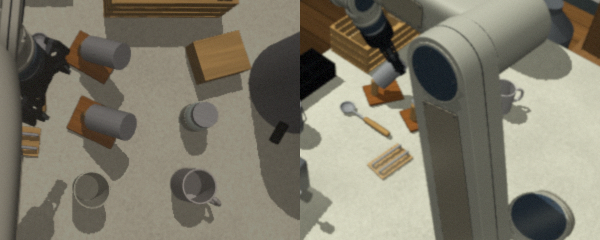

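The top half shows the cup on the free peg at (110,120), parallel to its neighbour and released. Now the knob.

jog_arm(
  rows=[
    {"hand":1,"dx":0,"dy":0.06,"dz":0.013,"rx":0.01,"ry":-0.013,"rz":-0.035},
    {"hand":1,"dx":0,"dy":0.14,"dz":0.013,"rx":0.022,"ry":-0.028,"rz":-0.073},
    {"hand":1,"dx":-0.02,"dy":0.22,"dz":0.013,"rx":0.034,"ry":-0.042,"rz":-0.11},
    {"hand":1,"dx":-0.05,"dy":0.3,"dz":0.013,"rx":0.045,"ry":-0.057,"rz":-0.146},
    {"hand":1,"dx":-0.08,"dy":0.38,"dz":0.013,"rx":0.056,"ry":-0.07,"rz":-0.182},
    {"hand":1,"dx":-0.11,"dy":0.46,"dz":0.013,"rx":0.067,"ry":-0.085,"rz":-0.219},
    {"hand":1,"dx":-0.14,"dy":0.53,"dz":0.013,"rx":0.078,"ry":-0.1,"rz":-0.255},
    {"hand":1,"dx":-0.167,"dy":0.565,"dz":0.013,"rx":0.0895,"ry":-0.1132,"rz":-0.2917},
    {"hand":1,"dx":-0.167,"dy":0.565,"dz":0.013,"rx":0.0895,"ry":-0.1132,"rz":-0.2917},
    {"hand":1,"dx":-0.167,"dy":0.565,"dz":0.013,"rx":0.0895,"ry":-0.1132,"rz":-0.2917},
    {"hand":1,"dx":-0.167,"dy":0.565,"dz":0.013,"rx":0.0895,"ry":-0.1132,"rz":-0.2917},
  ],
)

```text
t: 24.8
position: [0.4506, 0.1382, 0.2998]
tcp_rot: [3.141, -0.001, -2.951]
force: [0.2, -0.5, -0.6]
width: 0.0855
gripper_force: 0.0
```

Run:
```python
from h import *
print(manip.read_state()['q']);go([.4953,.2873,.24],tool(11.2,90))
```

```text
[ 1.19295079e-01  1.11511752e-01  7.00313961e-03  1.46737750e+00
  3.69850655e-05 -7.15209272e-02]
d [ 0.112  0.373 -0.149] r [ 0.     -0.0003  0.0015]
```

jog_arm(
  rows=[
    {"hand":1,"dx":0.03,"dy":0.1,"dz":-0.04,"rx":0,"ry":0,"rz":0.0015},
    {"hand":1,"dx":0.06,"dy":0.2,"dz":-0.08,"rx":0,"ry":0,"rz":0.0015},
    {"hand":1,"dx":0.09,"dy":0.3,"dz":-0.12,"rx":0,"ry":0,"rz":0.0015},
    {"hand":1,"dx":0.112,"dy":0.373,"dz":-0.15,"rx":0,"ry":0,"rz":0.0015},
    {"hand":1,"dx":0.112,"dy":0.373,"dz":-0.15,"rx":0,"ry":0,"rz":0.0015},
    {"hand":1,"dx":0.112,"dy":0.373,"dz":-0.25,"rx":0,"ry":0,"rz":0.0015},
    {"hand":1,"dx":0.112,"dy":0.373,"dz":-0.35,"rx":0,"ry":0,"rz":0.0015},
    {"hand":1,"dx":0.112,"dy":0.373,"dz":-0.45,"rx":0,"ry":0,"rz":0.0015},
    {"hand":1,"dx":0.112,"dy":0.373,"dz":-0.52,"rx":0,"ry":0,"rz":0.0015},
    {"hand":1,"dx":0.112,"dy":0.373,"dz":-0.553,"rx":0,"ry":0,"rz":0.0015},
    {"hand":1,"dx":0.112,"dy":0.373,"dz":-0.553,"rx":0,"ry":0,"rz":0.0015},
    {"hand":-1,"dx":0.112,"dy":0.373,"dz":-0.553,"rx":0,"ry":0,"rz":0.0015},
    {"hand":-1,"dx":0.112,"dy":0.373,"dz":-0.553,"rx":0,"ry":0,"rz":0.0015},
    {"hand":-1,"dx":0.112,"dy":0.373,"dz":-0.553,"rx":0,"ry":0,"rz":0.0015},
    {"hand":-1,"dx":0.112,"dy":0.373,"dz":-0.553,"rx":0,"ry":0,"rz":0.0015},
    {"hand":-1,"dx":0.112,"dy":0.373,"dz":-0.553,"rx":0,"ry":0,"rz":0.0015},
    {"hand":-1,"dx":0.112,"dy":0.373,"dz":-0.553,"rx":0,"ry":0,"rz":0.0015},
    {"hand":-1,"dx":0.112,"dy":0.373,"dz":-0.553,"rx":0,"ry":0,"rz":0.0015},
  ],
  grip_force=40,
)

```text
t: 26.6
position: [0.4951, 0.2882, 0.0799]
tcp_rot: [3.141, 0.002, -2.947]
force: [-0.2, -3.1, 5.7]
width: 0.0287
gripper_force: 39.1
```

jog_arm(
  rows=[
    {"hand":-1,"dx":0.012,"dy":0.002,"dz":0,"rx":0,"ry":0,"rz":0},
    {"hand":-1,"dx":0.025,"dy":0.005,"dz":0,"rx":0,"ry":0,"rz":0},
    {"hand":-1,"dx":0.037,"dy":0.007,"dz":0,"rx":0,"ry":0,"rz":0},
    {"hand":-1,"dx":0.05,"dy":0.01,"dz":0,"rx":0,"ry":0,"rz":0},
    {"hand":-1,"dx":0.057,"dy":0.011,"dz":0,"rx":0,"ry":0,"rz":0},
    {"hand":-1,"dx":0.057,"dy":0.011,"dz":0,"rx":0,"ry":0,"rz":0},
    {"hand":-1,"dx":0.057,"dy":0.011,"dz":0,"rx":0,"ry":0,"rz":0},
  ],
)

```text
t: 27.3
position: [0.5168, 0.2923, 0.0798]
tcp_rot: [3.141, -0.001, -2.947]
force: [-5.7, -5.3, 11.4]
width: 0.0288
gripper_force: 39.8
```

jog_arm(
  rows=[
    {"hand":1,"dx":0,"dy":0,"dz":0,"rx":0,"ry":0,"rz":0},
    {"hand":1,"dx":0,"dy":0,"dz":0,"rx":0,"ry":0,"rz":0},
    {"hand":1,"dx":0,"dy":0,"dz":0,"rx":0,"ry":0,"rz":0},
    {"hand":1,"dx":0,"dy":0,"dz":0,"rx":0,"ry":0,"rz":0},
    {"hand":1,"dx":0,"dy":0,"dz":0,"rx":0,"ry":0,"rz":0},
    {"hand":1,"dx":0,"dy":0,"dz":0.1,"rx":0,"ry":0,"rz":0},
    {"hand":1,"dx":0,"dy":0,"dz":0.2,"rx":0,"ry":0,"rz":0},
    {"hand":1,"dx":0,"dy":0,"dz":0.3,"rx":0,"ry":0,"rz":0},
    {"hand":1,"dx":-0.05,"dy":0,"dz":0.4,"rx":0,"ry":0,"rz":0},
    {"hand":1,"dx":-0.05,"dy":0,"dz":0.4,"rx":0,"ry":0,"rz":0},
    {"hand":1,"dx":-0.05,"dy":0,"dz":0.4,"rx":0,"ry":0,"rz":0},
    {"hand":1,"dx":-0.05,"dy":0,"dz":0.4,"rx":0,"ry":0,"rz":0},
  ],
)

```text
t: 28.5
position: [0.4973, 0.2926, 0.2378]
tcp_rot: [3.141, -0.001, -2.947]
force: [0.2, 0.1, -1.1]
width: 0.0854
gripper_force: 0.0
```

Run:
```python
from h import *
f=manip.grab_frame('wrist');P=cloud(f)
q=P.reshape(-1,3);q=q[np.isfinite(q[:,0])]
a=np.radians(11.2);u=(q[:,0]-.615)*np.cos(a)+(q[:,1]-.311)*np.sin(a);v=-(q[:,0]-.615)*np.sin(a)+(q[:,1]-.311)*np.cos(a)
m=(abs(v)<.008)&(q[:,2]>.1)&(q[:,2]<.115)&(u<-.075);print('cap u',np.percentile(u[m],[1,5,50,95]),'home -.112')
f=manip.grab_frame('top');cv2.imwrite('pics/t8.png',f['image'])
```

```text
cap u [-0.1115581  -0.11121188 -0.09983057 -0.08016047] home -.112
```

View pics/t8.png

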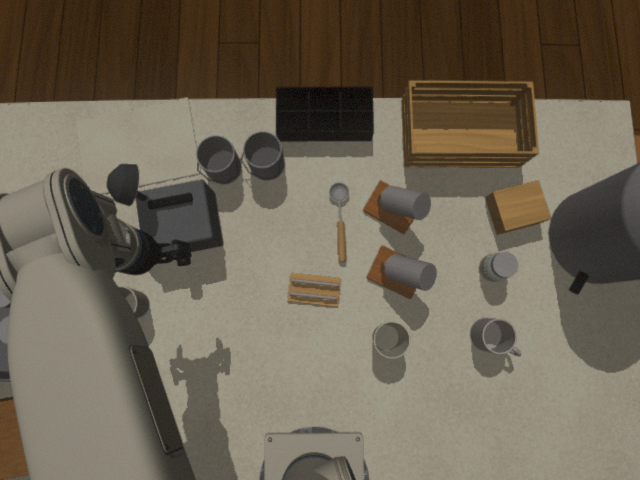

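The lamp is out, the cup hangs on the free peg at (408,270), and all the bystanders are in place. I'm handing it in.

```bash
python3 -c "
from rig import manip
print(manip.job_done())"
```

```text
the job is handed in; nothing more can be done
None
```

The job is handed in, with no verdict returned: the lamp was lit, the cup was laid in the cradle and let go, then hung on the free peg, and the knob was pushed home; the last pictures show the cup on the peg, the knob home and the other things unmoved.

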